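# Reload the bottle mixer

### The job

Reload the bottle mixer: take the finished yellow-capped bottle out of its cradle and lay it in the green tray, then lay the upright blue-capped bottle on its side in the cradle, centred on both saddles, with its cap towards the blue-marked end of the mixer. Do not drop the blue-capped bottle in: keep hold of it until it is lying down in the saddles. Leave the red-capped bottle and the other things on the bench where they are.

Things in the scene. Friction and masses are not known exactly. Their poses are not given: they have to be found in the camera images.
- sample: Blue-capped white bottle to be loaded, loose, about 0.15 to 0.3 kg, standing upright at the start. Straight round body 44 mm in diameter and 125 mm long with a blue stripe, then a blue screw cap 38 mm in diameter, 150 mm in all. Origin: centre of its underside; its z axis runs along the bottle towards the cap.
- sample_mid (a point): Point on the axis of the blue-capped bottle, at the middle of its straight body, 62.5 mm from the underside.
- sample_cap (a point): Centre of the outer face of the blue cap, 150 mm from the bottle's underside.
- finished: Yellow-capped white bottle of the same size as the blue-capped one, loose, lying in the mixer's cradle at the start. Origin: on its axis at the middle of its straight body (the body reaches 62.5 mm either way); its y axis runs along the bottle, away from the cap: the cap is at its -y end, its outer face 87.5 mm from the origin.
- mixer: Fixed white housing 150 (its x) by 220 mm (its y), top 50 mm high. On it two grey V saddles, 45-degree faces, 12 mm thick, 42 mm either side of the middle along y; the V bottoms are 60 mm and the rims 90 mm above the bench, rims 60 mm apart; between the saddles 72 mm of free room down to the housing. Origin: centre of its underside. Blue-marked end: +y.
- cradle_seat (a point): Where the middle of a bottle's straight body (on its axis) lies when it is seated and centred on the saddles, 91 mm above the bench; axes as the mixer's, a seated bottle lies along y.
- cradle_blue_end (a point): Middle of the blue band on top of the housing at its +y end, 92 mm from the middle of the cradle: the cap must point this way.
- tray: Green open tray, fixed, 150 mm (its x) by 220 mm (its y) by 30 mm high, walls and floor 5 mm. Origin: centre of its underside. The yellow-capped bottle goes in here, lying down.
- waiting: Red-capped upright bottle of the same size as the blue-capped one, loose; it may stand in either of two places near the blue-capped one. Leave it alone. Origin: centre of its underside.
- jar: Amber jar with a black cap, 60 mm in diameter and 85 mm high, loose; leave alone. Origin: centre of its underside.
- timer: Grey flat timer, 60 by 80 by 22 mm, loose; leave alone. Origin: centre of its underside.
- icepack: White flat cold pack, 70 by 120 by 26 mm, rigid and loose; leave alone. Origin: centre of its underside.

How it is judged:
By the outcome, as a careful person would: the job done as asked, in the order asked, and still so for the second after the job is handed in, with the robot touching nothing.
It also fails if it takes over 61 s, if anything falls off the work surface, if the arm or the gripper's body presses on something with over 40 N, if the wrist force passes 120 N, or if a joint passes its speed limit or range.

### The arm

A 7-joint arm with a two-finger parallel gripper is mounted at the origin on the work surface. World frame = base frame: x ahead of the robot, y to its left, z up, the work surface at z = 0. Lengths are in m, angles in rad, forces in N, time in s.
With the tool pointing down it reaches from about 0.4 to 0.9 m from the base axis. Payload 5.6 kg.
Tool frame: the origin (TCP) lies between the finger pads; the fingertips stand 22 mm ahead of it and the grasp point (between the pads) lies 3 mm ahead of it; z points along the fingers, y is the line along which they close (so a half turn about z gives the same grasp; the last joint's range is limited). The gripper opens to 92 mm and grips with 3 to 60 N. Pads are 20 mm wide; open, the fingers measure 128 mm over their backs; the gripper's body (75 mm by 189 mm) begins 69 mm behind the grasp point.
Start: joints at [1.083, 0.468, -0.012, 1.603, 0.006, 1.071, -0.056], TCP at [0.28, -0.587, 0.237] pointing down, gripper open.
Joint ranges: [-2.53, 2.53], [-0.31, 2.02], [-1.57, 1.55], [0.28, 2.44], [-1.29, 4.43], [0.15, 1.84], [-2.92, 2.92]. Speed limits (rad/s): [2.57, 2.57, 3.14, 3.14, 3.14, 3.14, 3.14].

### API

Orientations are given as a unit quaternion [w, x, y, z].
In Python, from station import bot, cams gives the robot as it stands. The module is installed in compiled form; this text tells all that it offers.
- The arm moves only by the shell command python3 -m inch 'ROWS' [FORCE]. ROWS is JSON, a list of rows, each an object of numbers: "dx", "dy", "dz": the shift along the tool's x, y, z each as a share of 500 mm, from -1 to 1; "rx", "ry", "rz": the turn, a rotation vector about the tool's x, y, z each as a share of 180 degrees, from -1 to 1; "jaw": the opening, from 0 (shut) to 1 (fully open). A call has 1 to 20 rows; each row shifts and turns the commanded pose from where the row before left it, along the tool's axes as they then stand; what a row does not reach is not made up. A row lasts 1/12 s, in which the tool goes at most 41.7 mm and 7.16 degrees, less where a joint would pass 70% of its speed; a pose out of reach is approached as far as the arm can. A call with a number of a shift or a turn outside -1 to 1 is refused whole. A call with a gripper value outside its range is refused whole. The fingers move at their own pace and stop on an object; FORCE is the grip in N (left out, the last holds). Time passes only in rows, so rows that do not move let the fingers close. It gives the time, the measured TCP pose, the force, the opening and the grip force at its end, in the units of the state.
- bot.state(): the state, without advancing time (a new reading comes with each control period).
- cams.capture(name): name is "side" or "top"; returns a dict with "color" (420x560x3 uint8, blue, green, red), "range_z" (420x560 float32, m along the optical axis (not along the pixel's ray), 0 where there is no reading), "K" (3x3 intrinsics, pixels), "world_to_cam" (4x4, takes a point from world to camera coordinates). Camera axes: x right, y up, looking along -z (the intrinsics and any distortion apply to the point x, -y, -z); pixel columns grow to the right and rows downward; lengths in m; the calibration is good to about 2 mm. A picture is of the moment at which its call begins.
- bot.sign_off(): hands the job in; it is judged then, once.
The state is a dict: "t": time; "qpos": joint angles; "joint_vel": joint speeds; "tau": joint torques, N m; "eef_pos": TCP position; "orientation": TCP orientation; "contact_force": force on the tool from outside, world axes, zero at the start; "torque": the same for the moment, N m; "grip_width": finger opening in m; "grip_force": force on a finger pad.
Only numpy, scipy, OpenCV 4.12 (cv2) and the standard library are available. Lean on these libraries where they do the work, as an engineer would, in place of code of your own. Each camera call takes 0.05 s, during which the arm holds its last target. There are 200 camera calls.

## Working session

There is one attempt and no reset: what is moved stays moved. The work goes in short steps, Python scripts to look and compute and a shell command to move; the robot and the scene stay as the last step left them, time stands still between calls to the robot, and variables do not carry over. Pictures are saved under pics/ and viewed, at most 10 in all, crops included, and the job is handed in when it is done.

```bash
mkdir -p pics; python3 - <<'E'
from station import bot,cams
import cv2,numpy as np
s=bot.state(); print({k:np.round(v,3).tolist() for k,v in s.items()})
for n in("top","side"):
    c=cams.capture(n); cv2.imwrite(f"pics/{n}0.png",c["color"]); np.savez(f"{n}0.npz",**c)
    print(n,c["K"].round(1).tolist(),c["world_to_cam"].round(4).tolist(),(c["range_z"]>0).mean())
E
```

```text
{'t': 0.0, 'qpos': [1.083, 0.468, -0.012, 1.604, 0.006, 1.071, -0.056], 'joint_vel': [0.001, -0.001, -0.001, -0.001, 0.0, 0.001, 0.003], 'tau': [-0.001, -52.056, -0.012, -24.374, -0.057, 0.017, 0.0], 'eef_pos': [0.279, -0.586, 0.236], 'orientation': [-0.001, 0.975, 0.221, -0.0], 'contact_force': [0.27, 0.667, 0.654], 'torque': [0.012, 0.015, -0.054], 'grip_force': 0.0, 'grip_width': 0.092}
top [[468.5, 0.0, 273.4], [0.0, 468.5, 219.5], [0.0, 0.0, 1.0]] [[0.0135, -0.9998, 0.0113, -0.0512], [0.9871, 0.0151, 0.1597, -0.5809], [-0.1598, 0.009, 0.9871, -1.0969], [0.0, 0.0, 0.0, 1.0]] 0.9960586734693877
side [[388.5, 0.0, 284.3], [0.0, 388.5, 210.8], [0.0, 0.0, 1.0]] [[-0.7342, -0.6789, -0.0077, 0.3796], [0.5131, -0.5623, 0.6484, -0.3599], [-0.4446, 0.4721, 0.7612, -0.7758], [0.0, 0.0, 0.0, 1.0]] 0.9960586734693877
```

View pics/top0.png

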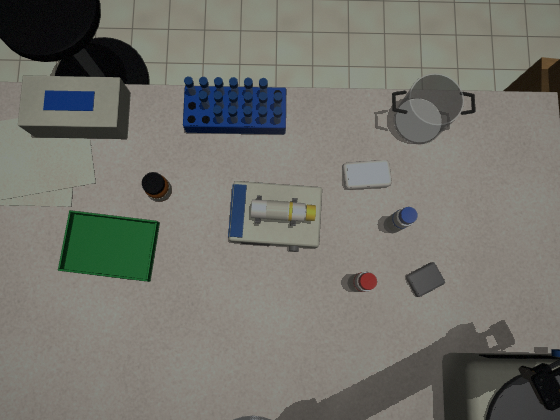

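View pics/side0.png

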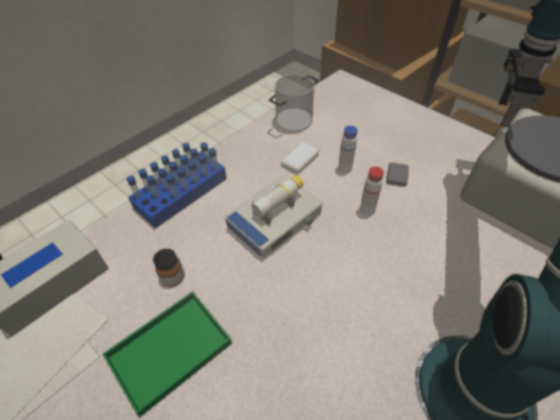

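The top view shows the mixer at about (276,215) with its blue band on the left at (238,210), and the finished bottle's yellow cap on the right at (315,213). The blue cap is at (407,216), the red cap at (367,281), the tray at (110,246) and the jar at (155,185). The side view agrees. Next I measure.

```bash
cat > h.py <<'E'
import cv2,numpy as np
def load(n): return dict(np.load(n))
def world(c):
    d=c["range_z"];K=c["K"];v,u=np.mgrid[:d.shape[0],:d.shape[1]]
    p=np.stack([(u-K[0,2])/K[0,0]*d,-(v-K[1,2])/K[1,1]*d,-d],-1)
    M=np.linalg.inv(c["world_to_cam"]); return p@M[:3,:3].T+M[:3,3]
def mask(c,name):
    H=cv2.cvtColor(c["color"],cv2.COLOR_BGR2HSV)
    lo,hi={"blue":((105,90,60),(130,255,255)),"yellow":((18,110,100),(32,255,255)),"red":((0,130,90),(6,255,255)),"green":((50,120,40),(75,255,255))}[name]
    return cv2.inRange(H,np.array(lo),np.array(hi))>0
def box(m,r):  # r: u0,v0,u1,v1
    o=np.zeros_like(m);o[r[1]:r[3],r[0]:r[2]]=m[r[1]:r[3],r[0]:r[2]];return o
E
python3 - <<'E'
from h import *
np.set_printoptions(precision=4,suppress=True)
c=load("top0.npz");P=world(c)
print("bench z",np.median(P[300:400,100:240,2]),np.median(P[230:260,200:220,2]))
def rep(n,m):
    q=P[m];print(n,len(q),"med",np.median(q,0),"z",np.percentile(q[:,2],[2,98]))
    return q
for n,col,r in (("bluecap",'blue',(385,195,425,235)),("redcap",'red',(345,265,385,300)),("ycap",'yellow',(300,195,325,230)),("band",'blue',(225,175,250,245)),("tray",'green',(50,200,170,290))):
    m=box(mask(c,col),r);q=rep(n,m)
    if 'cap' in n and n!='ycap':
        t=q[q[:,2]>.145]; (x,y),rad=cv2.minEnclosingCircle(t[:,:2].astype(np.float32));print("  circle",x,y,rad)
    if n in('band','tray'):
        if n=='tray': q=q[(q[:,2]<.04)]
        print("  rect",cv2.minAreaRect(q[:,:2].astype(np.float32)))
sel=np.zeros(P.shape[:2],bool);sel[170:255,222:330]=True
hs=sel&(P[...,2]>.045)&(P[...,2]<.055);print("housing",cv2.minAreaRect(P[hs][:,:2].astype(np.float32)))
b=sel&(P[...,2]>.100);q=rep("bottle top",b)
print(" rect",cv2.minAreaRect(q[:,:2].astype(np.float32)))
vx,vy,x0,y0=cv2.fitLine(q[:,:2].astype(np.float32),cv2.DIST_HUBER,0,.01,.01).ravel();print(" line",vx,vy,x0,y0)
for n,r in (("jar",(135,165,180,210)),("ice",(335,150,400,195)),("timer",(400,255,450,300)),("gaucheknob",(285,235,302,258))):
    m=np.zeros(sel.shape,bool);m[r[1]:r[3],r[0]:r[2]]=True;q=rep(n,m&(P[...,2]>.015))
    print("  ",cv2.minAreaRect(q[:,:2].astype(np.float32)))
E
```

```text
bench z 0.0009907451641890663 0.0009177124598920283
bluecap 205 med [ 0.5816 -0.3423  0.1508] z [0.1471 0.1545]
  circle 0.5811293125152588 -0.3430326581001282 0.018499676138162613
redcap 217 med [ 0.4325 -0.2497  0.1506] z [0.1478 0.156 ]
  circle 0.417858362197876 -0.1497686356306076 0.11888966709375381
ycap 134 med [ 0.5903 -0.1288  0.108 ] z [0.1007 0.113 ]
band 680 med [0.6011 0.0456 0.0527] z [0.0447 0.0575]
  rect ((0.5286012887954712, 0.030736275017261505), (0.2813846170902252, 0.06570647656917572), 12.826974868774414)
tray 5162 med [0.5142 0.3647 0.0063] z [0.0015 0.0325]
  rect ((0.5147796869277954, 0.3618684411048889), (0.22084710001945496, 0.14877384901046753), 83.90990447998047)
housing ((0.594976007938385, -0.04647078365087509), (0.2217760980129242, 0.15439385175704956), 86.81621551513672)
bottle top 1108 med [ 0.5933 -0.0594  0.1108] z [0.101  1.1761]
 rect ((0.5082286596298218, -0.06249604374170303), (0.1490660309791565, 0.2201208472251892), 88.91987609863281)
 line 0.06452897 0.9979158 0.5939842 -0.054811805
jar 644 med [0.6539 0.2398 0.0841] z [0.0209 0.0917]
   ((0.5291275978088379, 0.1266595870256424), (0.4072818458080292, 0.059333447366952896), 42.38608169555664)
ice 1245 med [ 0.7051 -0.2763  0.0261] z [0.0179 0.0311]
   ((0.5965113043785095, -0.15891891717910767), (0.11828193813562393, 0.4543124735355377), 42.82938766479492)
timer 795 med [ 0.4433 -0.418   0.0224] z [0.0166 0.0269]
   ((0.4073794186115265, -0.2508959174156189), (0.07532523572444916, 0.4305322468280792), 12.196524620056152)
gaucheknob 249 med [ 0.5269 -0.0914  0.049 ] z [0.0235 0.0553]
   ((0.4701070785522461, -0.07564329355955124), (0.046326689422130585, 0.16023823618888855), 74.99921417236328)
```

```bash
python3 - <<'E'
import cv2,numpy as np
a=cv2.imread("pics/top0.png")[165:300,215:455]
cv2.imwrite("pics/crop0.png",cv2.resize(a,None,fx=3.2,fy=3.2,interpolation=cv2.INTER_CUBIC))
E
```

```text
(no output)
```

View pics/crop0.png

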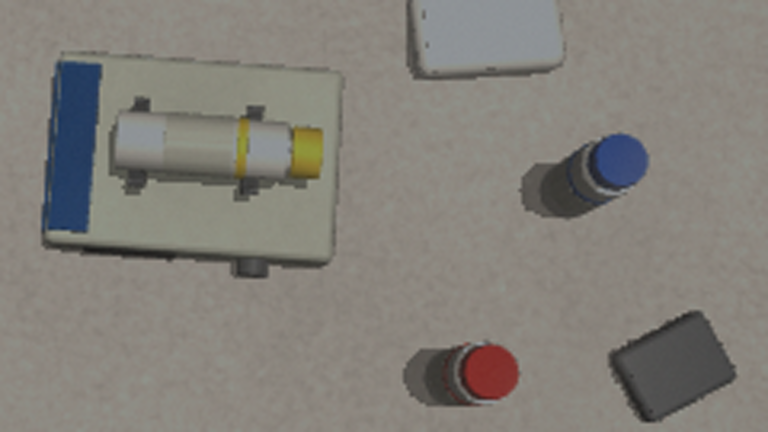

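```bash
cat >> h.py <<'E'
from scipy.spatial.transform import Rotation as R
def plan(target,xyaw=None,tilt=0.):
    """print tool-frame shift (shares) from present pose, and turn to: tool x at world yaw xyaw (deg), tool down, then tilted 'tilt' deg about tool y"""
    from station import bot
    s=bot.state();q=np.array(s["orientation"]);r=R.from_quat(q[[1,2,3,0]]);p=np.array(s["eef_pos"])
    if xyaw is not None:
        a=np.radians(xyaw);x=np.array([np.cos(a),np.sin(a),0]);z=np.array([0,0,-1.]);y=np.cross(z,x)
        rt=R.from_matrix(np.stack([x,y,z],1))*R.from_euler('y',tilt,degrees=True)
        print("turn shares",((r.inv()*rt).as_rotvec()/np.pi).round(4))
        print("shift after turn",(rt.inv().apply(np.array(target)-p)/.5).round(4))
    print("t",s["t"],"pos",p.round(4),"x_t",r.as_matrix()[:,0].round(3),"z_t",r.as_matrix()[:,2].round(3),"shift now",(r.inv().apply(np.array(target)-p)/.5).round(4))
    print("F",np.round(s["contact_force"],1),"w",round(float(s["grip_width"]),4),"gf",s["grip_force"],"q",np.round(s["qpos"],2))
E
python3 - <<'E'
from h import *
np.set_printoptions(precision=4,suppress=True)
def rect(P,m): 
    m=cv2.morphologyEx(m.astype(np.uint8),cv2.MORPH_OPEN,np.ones((3,3)))>0
    q=P[m]; return len(q),cv2.minAreaRect(q[:,:2].astype(np.float32))
for nm,R_ in (("top0.npz",dict(mix=(222,170,330,262),tray=(50,200,170,290),b=(385,195,425,235))),("side0.npz",dict(mix=(215,165,335,265),tray=(95,285,240,415),b=(335,118,365,145)))):
    c=load(nm);P=world(c);z=P[...,2];T=np.ones(z.shape,bool)
    print(nm)
    m=box(T,R_["mix"])
    print(" housing",rect(P,m&(z>.044)&(z<.057)))
    q=P[m&(z>.106)&(z<.12)];print(" bottle crest z",np.percentile(q[:,2],95))
    l=cv2.fitLine(q[:,:2].astype(np.float32),cv2.DIST_HUBER,0,.01,.01).ravel();print(" line",l)
    body=P[m&(z>.09)&(z<.12)];s=(body[:,:2]-l[2:])@l[:2];print(" extent along axis",np.percentile(s,[.5,99.5]))
    e=np.percentile(s,99.5);print(" bottom end",l[2:]+l[:2]*e," mid",l[2:]+l[:2]*(e-.0625))
    bm=box(mask(c,"blue"),R_["mix"])&(z>.044)&(z<.06);print(" band",rect(P,bm))
    t=m=box(mask(c,"green"),R_["tray"])&(z>.022)&(z<.036);print(" tray rim",rect(P,t))
    k=box(mask(c,"blue"),R_["b"])&(z>.144)&(z<.158);print(" bluecap",k.sum(),P[k].mean(0),cv2.minEnclosingCircle(P[k][:,:2].astype(np.float32)))
E
```

```text
top0.npz
 housing (4040, ((0.5973865389823914, -0.04682841897010803), (0.22186656296253204, 0.15045887231826782), 86.76815032958984))
 bottle crest z 0.11584649967520051
 line [ 0.0565  0.9984  0.5955 -0.0604]
 extent along axis [-0.0779  0.0699]
 bottom end [0.5995 0.0094]  mid [ 0.596 -0.053]
 band (635, ((0.6030362844467163, 0.04595170170068741), (0.03208138048648834, 0.12931455671787262), 86.58300018310547))
 tray rim (0, ((0.0, 0.0), (0.0, 0.0), 0.0))
 bluecap 205 [ 0.5807 -0.3426  0.1508] ((0.5811293125152588, -0.3430326581001282), 0.018499676138162613)
side0.npz
 housing (2721, ((0.6773499846458435, -0.049512773752212524), (0.22084055840969086, 0.3130371570587158), 86.8697738647461))
 bottle crest z 0.11506430460216732
 line [ 0.0606  0.9982  0.5919 -0.0646]
 extent along axis [-0.0721  0.077 ]
 bottom end [0.5966 0.0123]  mid [ 0.5928 -0.0501]
 band (385, ((0.6935859322547913, 0.01305314153432846), (0.05278058350086212, 0.3134484887123108), 70.15692138671875))
 tray rim (382, ((0.4436244070529938, 0.3833811283111572), (0.18667715787887573, 0.006049242336302996), 84.00089263916016))
 bluecap 66 [ 0.578  -0.3377  0.1507] ((0.5789675712585449, -0.33902978897094727), 0.01657029800117016)
```

```bash
python3 -c "
from h import *
plan([.5955,-.051,.24],86.8)"
```

```text
turn shares [-5.000e-04 -2.000e-04 -3.407e-01]
shift after turn [ 1.1043  0.5715 -0.0085]
t 0.1 pos [ 0.2794 -0.5864  0.2357] x_t [ 0.903  0.43  -0.   ] z_t [-0.001  0.001 -1.   ] shift now [ 1.0313 -0.6946 -0.0076]
F [ 0.5 -0.9  0. ] w 0.0916 gf 0.0 q [ 1.08  0.47 -0.01  1.6   0.01  1.07 -0.06]
```

```bash
python3 -m inch '[{"rz":-0.0379},{"rz":-0.0379},{"rz":-0.0379},{"rz":-0.0379},{"rz":-0.0379},{"rz":-0.0379},{"rz":-0.0379},{"rz":-0.0379},{"rz":-0.0379},{"dx":0.069,"dy":0.036},{"dx":0.069,"dy":0.036},{"dx":0.069,"dy":0.036},{"dx":0.069,"dy":0.036},{"dx":0.069,"dy":0.036},{"dx":0.069,"dy":0.036},{"dx":0.069,"dy":0.036},{"dx":0.069,"dy":0.036},{"dx":0.069,"dy":0.036},{"dx":0.069,"dy":0.036},{"dx":0.069,"dy":0.036}]' 40; python3 -c "
from h import *
plan([.5955,-.051,.24],86.8)"
```

```text
turn shares [-5.000e-04 -2.000e-04 -3.407e-01]
shift after turn [ 1.1043  0.5715 -0.0085]
t 0.1 pos [ 0.2794 -0.5864  0.2357] x_t [ 0.903  0.43  -0.   ] z_t [-0.001  0.001 -1.   ] shift now [ 1.0313 -0.6946 -0.0076]
F [ 0.5 -0.9  0. ] w 0.0916 gf 0.0 q [ 1.08  0.47 -0.01  1.6   0.01  1.07 -0.06]validation failed for argument at $[0]...
```

```bash
python3 -m inch '[{"dx":0,"dy":0,"dz":0,"rx":0,"ry":0,"rz":-0.0379,"jaw":1}]' 40
```

```text
t: 0.18
eef_pos: [0.2795, -0.5864, 0.2359]
orientation: [-0.001, 0.96, 0.279, -0.0]
contact_force: [-0.1, 0.3, 0.1]
grip_width: 0.0919
grip_force: 0.0
```

```bash
python3 -m inch '[{"dx":0,"dy":0,"dz":0,"rx":0,"ry":0,"rz":-0.0379,"jaw":1},{"dx":0,"dy":0,"dz":0,"rx":0,"ry":0,"rz":-0.0379,"jaw":1},{"dx":0,"dy":0,"dz":0,"rx":0,"ry":0,"rz":-0.0379,"jaw":1},{"dx":0,"dy":0,"dz":0,"rx":0,"ry":0,"rz":-0.0379,"jaw":1},{"dx":0,"dy":0,"dz":0,"rx":0,"ry":0,"rz":-0.0379,"jaw":1},{"dx":0,"dy":0,"dz":0,"rx":0,"ry":0,"rz":-0.0379,"jaw":1},{"dx":0,"dy":0,"dz":0,"rx":0,"ry":0,"rz":-0.0379,"jaw":1},{"dx":0,"dy":0,"dz":0,"rx":0,"ry":0,"rz":-0.0379,"jaw":1},{"dx":0.069,"dy":0.036,"dz":0,"rx":0,"ry":0,"rz":0,"jaw":1},{"dx":0.069,"dy":0.036,"dz":0,"rx":0,"ry":0,"rz":0,"jaw":1},{"dx":0.069,"dy":0.036,"dz":0,"rx":0,"ry":0,"rz":0,"jaw":1},{"dx":0.069,"dy":0.036,"dz":0,"rx":0,"ry":0,"rz":0,"jaw":1},{"dx":0.069,"dy":0.036,"dz":0,"rx":0,"ry":0,"rz":0,"jaw":1},{"dx":0.069,"dy":0.036,"dz":0,"rx":0,"ry":0,"rz":0,"jaw":1},{"dx":0.069,"dy":0.036,"dz":0,"rx":0,"ry":0,"rz":0,"jaw":1},{"dx":0.069,"dy":0.036,"dz":0,"rx":0,"ry":0,"rz":0,"jaw":1},{"dx":0.069,"dy":0.036,"dz":0,"rx":0,"ry":0,"rz":0,"jaw":1},{"dx":0.069,"dy":0.036,"dz":0,"rx":0,"ry":0,"rz":0,"jaw":1},{"dx":0.069,"dy":0.036,"dz":0,"rx":0,"ry":0,"rz":0,"jaw":1},{"dx":0.069,"dy":0.036,"dz":0,"rx":0,"ry":0,"rz":0,"jaw":1}]' 40; python3 -c "
from h import *
plan([.5955,-.051,.098],86.8)"
```

```text
t: 1.85
eef_pos: [0.5182, -0.1834, 0.2364]
orientation: [-0.0, 0.726, 0.688, -0.0]
contact_force: [0.1, 0.6, 0.5]
grip_width: 0.0917
grip_force: 0.0
turn shares [-0.0001  0.      0.0004]
shift after turn [0.2731 0.1395 0.2768]
t 1.85 pos [ 0.5182 -0.1834  0.2364] x_t [ 0.055  0.999 -0.   ] z_t [-0. -0. -1.] shift now [0.273  0.14   0.2767]
F [0.1 0.6 0.5] w 0.0917 gf 0.0 q [ 0.63  0.34 -0.43  1.83  0.16  1.01  0.08]
```

```bash
python3 -m inch '[{"dx":0.068,"dy":0.035,"dz":0,"rx":0,"ry":0,"rz":0,"jaw":1},{"dx":0.068,"dy":0.035,"dz":0,"rx":0,"ry":0,"rz":0,"jaw":1},{"dx":0.068,"dy":0.035,"dz":0,"rx":0,"ry":0,"rz":0,"jaw":1},{"dx":0.068,"dy":0.035,"dz":0,"rx":0,"ry":0,"rz":0,"jaw":1},{"dx":0,"dy":0,"dz":0.04,"rx":0,"ry":0,"rz":0,"jaw":1},{"dx":0,"dy":0,"dz":0.06,"rx":0,"ry":0,"rz":0,"jaw":1},{"dx":0,"dy":0,"dz":0.04,"rx":0,"ry":0,"rz":0,"jaw":1},{"dx":0,"dy":0,"dz":0,"rx":0,"ry":0,"rz":0,"jaw":1}]' 40; python3 -c "
from h import *
plan([.5955,-.051,.098],86.8)"
```

```text
t: 2.52
eef_pos: [0.592, -0.053, 0.1618]
orientation: [-0.003, 0.726, 0.688, -0.003]
contact_force: [0.1, 0.7, -0.3]
grip_width: 0.092
grip_force: 0.0
turn shares [-0.0028 -0.0001  0.0006]
shift after turn [0.0043 0.0068 0.1276]
t 2.5167 pos [ 0.592  -0.053   0.1618] x_t [0.054 0.999 0.   ] z_t [-0.009  0.001 -1.   ] shift now [0.0043 0.0079 0.1276]
F [ 0.1  0.7 -0.3] w 0.092 gf 0.0 q [ 0.36  0.51 -0.44  1.78  0.26  0.92 -0.24]
```

```bash
python3 -m inch '[{"dx":0.004,"dy":0.006,"dz":0.04,"rx":0,"ry":0,"rz":0,"jaw":1},{"dx":0,"dy":0,"dz":0.045,"rx":0,"ry":0,"rz":0,"jaw":1},{"dx":0,"dy":0,"dz":0.04,"rx":0,"ry":0,"rz":0,"jaw":1},{"dx":0,"dy":0,"dz":0,"rx":0,"ry":0,"rz":0,"jaw":1}]' 40; python3 - <<'E'
from h import *
plan([.5955,-.051,.098],86.8)
from station import cams
c=cams.capture("side");cv2.imwrite("pics/a1.png",cv2.resize(c["color"][110:300,180:400],None,fx=3,fy=3))
E
```

```text
t: 2.85
eef_pos: [0.5962, -0.0516, 0.1014]
orientation: [-0.002, 0.726, 0.687, -0.002]
contact_force: [-0.7, 0.9, -0.2]
grip_width: 0.0919
grip_force: 0.0
turn shares [-0.0018 -0.      0.0003]
shift after turn [ 0.0012 -0.0014  0.0068]
t 2.85 pos [ 0.5962 -0.0516  0.1014] x_t [0.055 0.998 0.   ] z_t [-0.006  0.    -1.   ] shift now [ 0.0012 -0.0014  0.0068]
F [-0.7  0.9 -0.2] w 0.0919 gf 0.0 q [ 0.34  0.59 -0.4   1.8   0.31  0.81 -0.28]
```

View pics/a1.png

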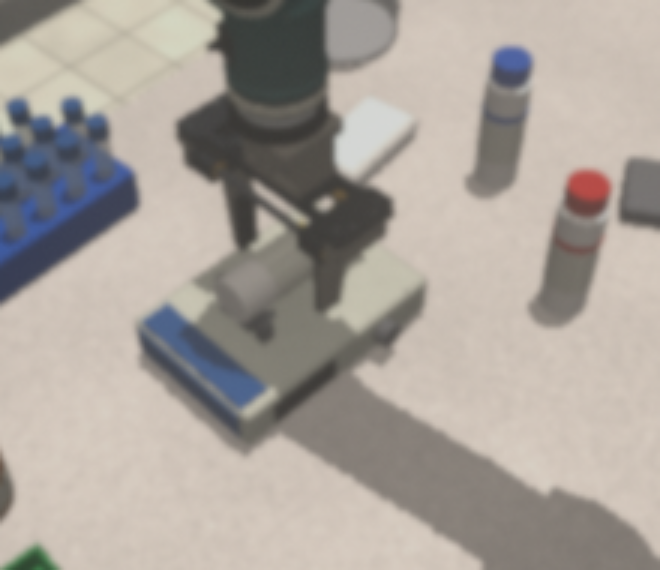

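The fingers straddle the yellow bottle at about (285,275), between the two saddles. I close and lift.

```bash
python3 -m inch '[{"dx":0,"dy":0,"dz":0.004,"rx":0,"ry":0,"rz":0,"jaw":0.3},{"dx":0,"dy":0,"dz":0,"rx":0,"ry":0,"rz":0,"jaw":0.3},{"dx":0,"dy":0,"dz":0,"rx":0,"ry":0,"rz":0,"jaw":0.3},{"dx":0,"dy":0,"dz":0,"rx":0,"ry":0,"rz":0,"jaw":0.3},{"dx":0,"dy":0,"dz":0,"rx":0,"ry":0,"rz":0,"jaw":0.3},{"dx":0,"dy":0,"dz":0,"rx":0,"ry":0,"rz":0,"jaw":0.3},{"dx":0,"dy":0,"dz":0,"rx":0,"ry":0,"rz":0,"jaw":0.3}]' 40; python3 -c "
from h import *
plan([.515,.362,.037],83.9)"
```

```text
t: 3.48
eef_pos: [0.5984, -0.0514, 0.1024]
orientation: [0.0, 0.726, 0.688, 0.0]
contact_force: [-0.0, 0.0, -0.4]
grip_width: 0.0473
grip_force: 0.0
turn shares [0.0001 0.     0.0165]
shift after turn [ 0.8044 -0.2537  0.1307]
t 3.4833 pos [ 0.5984 -0.0514  0.1024] x_t [ 0.054  0.999 -0.   ] z_t [ 0. -0. -1.] shift now [ 0.8165 -0.2116  0.1305]
F [-0.   0.  -0.4] w 0.0473 gf 0.0 q [ 0.33  0.59 -0.41  1.8   0.31  0.81 -0.28]
```

```bash
python3 -m inch '[{"dx":0,"dy":-0.004,"dz":0.008,"rx":0,"ry":0,"rz":0,"jaw":0.3},{"dx":0,"dy":0,"dz":0,"rx":0,"ry":0,"rz":0,"jaw":0.3},{"dx":0,"dy":0,"dz":0,"rx":0,"ry":0,"rz":0,"jaw":0.3}]' 40; python3 -c "
from h import *
plan([.515,.362,.037],83.9)"
```

```text
t: 3.73
eef_pos: [0.5973, -0.0513, 0.1007]
orientation: [0.001, 0.726, 0.688, 0.0]
contact_force: [-4.5, -0.8, 17.2]
grip_width: 0.0433
grip_force: 40.0
turn shares [0.0008 0.0003 0.0165]
shift after turn [ 0.8045 -0.2515  0.1275]
t 3.7333 pos [ 0.5973 -0.0513  0.1007] x_t [ 0.055  0.999 -0.001] z_t [ 0.002 -0.001 -1.   ] shift now [ 0.8165 -0.2098  0.1261]
F [-4.5 -0.8 17.2] w 0.0433 gf 40.004573464393616 q [ 0.33  0.59 -0.4   1.81  0.31  0.8  -0.28]
```

```bash
python3 -m inch '[{"dx":0,"dy":0,"dz":-0.04,"rx":0,"ry":0,"rz":0,"jaw":0.3},{"dx":0,"dy":0,"dz":-0.06,"rx":0,"ry":0,"rz":0,"jaw":0.3},{"dx":0,"dy":0,"dz":-0.04,"rx":0,"ry":0,"rz":0,"jaw":0.3},{"dx":0.04,"dy":-0.01,"dz":0,"rx":0,"ry":0,"rz":0,"jaw":0.3},{"dx":0.074,"dy":-0.019,"dz":0,"rx":0,"ry":0,"rz":0,"jaw":0.3},{"dx":0.074,"dy":-0.019,"dz":0,"rx":0,"ry":0,"rz":0,"jaw":0.3},{"dx":0.074,"dy":-0.019,"dz":0,"rx":0,"ry":0,"rz":0,"jaw":0.3},{"dx":0.074,"dy":-0.019,"dz":0,"rx":0,"ry":0,"rz":0,"jaw":0.3},{"dx":0.074,"dy":-0.019,"dz":0,"rx":0,"ry":0,"rz":0,"jaw":0.3},{"dx":0.074,"dy":-0.019,"dz":0,"rx":0,"ry":0,"rz":0,"jaw":0.3},{"dx":0.074,"dy":-0.019,"dz":0,"rx":0,"ry":0,"rz":0,"jaw":0.3},{"dx":0.074,"dy":-0.019,"dz":0,"rx":0,"ry":0,"rz":0,"jaw":0.3},{"dx":0.074,"dy":-0.019,"dz":0,"rx":0,"ry":0,"rz":0,"jaw":0.3},{"dx":0.074,"dy":-0.019,"dz":0,"rx":0,"ry":0,"rz":0,"jaw":0.3},{"dx":0.04,"dy":-0.01,"dz":0,"rx":0,"ry":0,"rz":0.0165,"jaw":0.3},{"dx":0,"dy":0,"dz":0,"rx":0,"ry":0,"rz":0,"jaw":0.3}]' 40; python3 -c "
from h import *
plan([.515,.362,.037],83.9)"
```

```text
t: 5.07
eef_pos: [0.51, 0.3705, 0.1676]
orientation: [-0.002, 0.741, 0.671, 0.001]
contact_force: [-1.0, 0.1, -2.2]
grip_width: 0.0432
grip_force: 40.0
turn shares [-0.0008 -0.0012  0.0022]
shift after turn [-0.0159  0.0118  0.2613]
t 5.0667 pos [0.51   0.3705 0.1676] x_t [0.1   0.995 0.004] z_t [-0.002  0.004 -1.   ] shift now [-0.017   0.0123  0.2612]
F [-1.   0.1 -2.2] w 0.0432 gf 39.99987244606018 q [-0.32  0.57 -0.49  1.69  0.31  0.96 -1.02]
```

```bash
python3 -m inch '[{"dx":0,"dy":0.012,"dz":0.05,"rx":0,"ry":0,"rz":0,"jaw":0.3},{"dx":0,"dy":0,"dz":0.07,"rx":0,"ry":0,"rz":0,"jaw":0.3},{"dx":0,"dy":0,"dz":0.06,"rx":0,"ry":0,"rz":0,"jaw":0.3},{"dx":0,"dy":0,"dz":0.04,"rx":0,"ry":0,"rz":0,"jaw":0.3},{"dx":0,"dy":0,"dz":0.02,"rx":0,"ry":0,"rz":0,"jaw":0.3},{"dx":0,"dy":0,"dz":0.01,"rx":0,"ry":0,"rz":0,"jaw":0.3},{"dx":0,"dy":0,"dz":0,"rx":0,"ry":0,"rz":0,"jaw":0.3}]' 40; python3 -c "
from h import *
plan([.515,.37,.037],83.9)"
```

```text
t: 5.65
eef_pos: [0.5195, 0.3626, 0.0423]
orientation: [-0.0, 0.744, 0.668, -0.001]
contact_force: [-0.9, 0.1, -2.8]
grip_width: 0.0434
grip_force: 40.0
turn shares [-0.0003  0.0003 -0.    ]
shift after turn [ 0.0137 -0.0106  0.0105]
t 5.65 pos [0.5195 0.3626 0.0423] x_t [ 0.106  0.994 -0.001] z_t [-0.001 -0.001 -1.   ] shift now [ 0.0137 -0.0106  0.0105]
F [-0.9  0.1 -2.8] w 0.0434 gf 39.99886929988861 q [-0.36  0.73 -0.41  1.74  0.4   0.76 -1.08]
```

```bash
python3 -m inch '[{"dx":0.014,"dy":-0.009,"dz":0,"rx":0,"ry":0,"rz":0,"jaw":0.3},{"dx":0,"dy":0,"dz":0.006,"rx":0,"ry":0,"rz":0,"jaw":0.3},{"dx":0,"dy":0,"dz":0.003,"rx":0,"ry":0,"rz":0,"jaw":0.3},{"dx":0,"dy":0,"dz":0,"rx":0,"ry":0,"rz":0,"jaw":0.3},{"dx":0,"dy":0,"dz":0,"rx":0,"ry":0,"rz":0,"jaw":0.3}]' 40; python3 -c "
from h import *
plan([.515,.37,.037],83.9)"
```

```text
t: 6.07
eef_pos: [0.5162, 0.3707, 0.0391]
orientation: [0.0, 0.744, 0.669, 0.0]
contact_force: [-0.0, -0.4, -2.3]
grip_width: 0.0431
grip_force: 40.0
turn shares [ 0.0002 -0.0001  0.    ]
shift after turn [-0.0017 -0.0023  0.0041]
t 6.0667 pos [0.5162 0.3707 0.0391] x_t [0.106 0.994 0.   ] z_t [ 0.001  0.    -1.   ] shift now [-0.0017 -0.0023  0.0041]
F [-0.  -0.4 -2.3] w 0.0431 gf 39.99882459640503 q [-0.38  0.74 -0.41  1.73  0.4   0.76 -1.1 ]
```

Force still shows only the bottle's weight (−2.3 N). I go down in small steps until it touches.

```bash
python3 -m inch '[{"dx":0,"dy":0,"dz":0.004,"rx":0,"ry":0,"rz":0,"jaw":0.3},{"dx":0,"dy":0,"dz":0.002,"rx":0,"ry":0,"rz":0,"jaw":0.3},{"dx":0,"dy":0,"dz":0,"rx":0,"ry":0,"rz":0,"jaw":0.3},{"dx":0,"dy":0,"dz":0,"rx":0,"ry":0,"rz":0,"jaw":0.3}]' 40
```

```text
t: 6.4
eef_pos: [0.5165, 0.3709, 0.0369]
orientation: [0.0, 0.744, 0.668, 0.0]
contact_force: [-1.2, -1.6, 6.4]
grip_width: 0.0435
grip_force: 40.0
```

```bash
python3 -m inch '[{"dx":0,"dy":0,"dz":0,"rx":0,"ry":0,"rz":0,"jaw":0.55},{"dx":0,"dy":0,"dz":0,"rx":0,"ry":0,"rz":0,"jaw":0.6},{"dx":0,"dy":0,"dz":0,"rx":0,"ry":0,"rz":0,"jaw":0.7},{"dx":0,"dy":0,"dz":0,"rx":0,"ry":0,"rz":0,"jaw":0.7},{"dx":0,"dy":0,"dz":0,"rx":0,"ry":0,"rz":0,"jaw":0.7},{"dx":0,"dy":0,"dz":-0.03,"rx":0,"ry":0,"rz":0,"jaw":0.7},{"dx":0,"dy":0,"dz":-0.06,"rx":0,"ry":0,"rz":0,"jaw":0.7},{"dx":0,"dy":0,"dz":-0.08,"rx":0,"ry":0,"rz":0,"jaw":0.7},{"dx":0,"dy":0,"dz":-0.08,"rx":0,"ry":0,"rz":0,"jaw":1},{"dx":0,"dy":0,"dz":-0.08,"rx":0,"ry":0,"rz":0,"jaw":1},{"dx":0,"dy":0,"dz":-0.08,"rx":0,"ry":0,"rz":0,"jaw":1},{"dx":0,"dy":0,"dz":0,"rx":0,"ry":0,"rz":0,"jaw":1}]' 40; python3 - <<'E'
from h import *
plan([.58,-.6,.25],90)
from station import cams
c=cams.capture("top");np.savez("top1.npz",**c)
c2=cams.capture("side")
cv2.imwrite("pics/b1.png",np.hstack([cv2.resize(c["color"][150:300],None,fx=1.4,fy=1.4)]))
E
```

```text
t: 7.4
eef_pos: [0.5188, 0.3741, 0.251]
orientation: [0.001, 0.744, 0.669, 0.008]
contact_force: [1.0, 1.0, -0.3]
grip_width: 0.0888
grip_force: 0.0
turn shares [ 0.0038 -0.0031 -0.0337]
shift after turn [-1.9481e+00  1.2250e-01  1.9000e-03]
t 7.4 pos [0.5188 0.3741 0.251 ] x_t [0.106 0.994 0.01 ] z_t [ 0.012  0.009 -1.   ] shift now [-1.9242  0.328  -0.0143]
F [ 1.   1.  -0.3] w 0.0888 gf 0.0 q [-0.3   0.49 -0.52  1.6   0.26  1.11 -0.99]
```

View pics/b1.png

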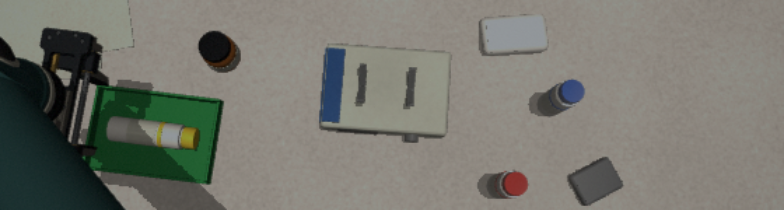

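The yellow bottle lies in the tray at about (155,133), and the empty saddles show at (361,86) and (410,88). I measure the saddles for the exact seat, and plan the travel.

```bash
python3 - <<'E'
from h import *
plan([.58,-.48,.25],86.8)
c=load("top1.npz");P=world(c);z=P[...,2]
H=cv2.cvtColor(c["color"],cv2.COLOR_BGR2HSV)
m=box((H[...,2]<110)&(H[...,1]<90),(250,185,306,235))
m=cv2.morphologyEx(m.astype(np.uint8),cv2.MORPH_OPEN,np.ones((2,2)))
n,l,st,ce=cv2.connectedComponentsWithStats(m)
for i in range(1,n):
    if st[i,4]>25:
        q=P[l==i];r=cv2.minAreaRect(q[:,:2].astype(np.float32));print(st[i],r,np.percentile(q[:,2],[2,50,98]).round(3))
hs=box((z>.044)&(z<.057),(222,170,330,262));hs=cv2.morphologyEx(hs.astype(np.uint8),cv2.MORPH_OPEN,np.ones((3,3)))>0
print(cv2.minAreaRect(P[hs][:,:2].astype(np.float32)))
k=box(mask(c,"blue"),(385,195,425,235))&(z>.144);print(P[k].mean(0))
E
```

```text
turn shares [ 0.0013 -0.0009 -0.0161]
shift after turn [-1.693   0.2216 -0.0126]
t 7.5 pos [0.5166 0.3714 0.2437] x_t [0.106 0.994 0.003] z_t [ 0.004  0.002 -1.   ] shift now [-1.6796  0.3067 -0.0163]
F [ 0.4  0.  -1.2] w 0.0919 gf 0.0 q [-0.3   0.5  -0.51  1.61  0.27  1.1  -0.99]
[255 196   8  31 184] ((0.5167298913002014, -0.012673156335949898), (0.23840291798114777, 0.02128119021654129), 4.4507036209106445) [0.046 0.07  0.092]
[289 199  10  30 190] ((0.5146391987800598, -0.07273687422275543), (0.025742504745721817, 0.24404506385326385), 76.89399719238281) [0.048 0.07  0.092]
((0.597464919090271, -0.04686571657657623), (0.22175106406211853, 0.15040045976638794), 86.88243103027344)
[ 0.58072047 -0.34256784  0.15093072]
```

```bash
python3 -m inch '[{"dx":-0.04,"dy":0.005,"dz":0,"rx":0,"ry":0,"rz":-0.0161,"jaw":1},{"dx":-0.08,"dy":0.0105,"dz":0,"rx":0,"ry":0,"rz":0,"jaw":1},{"dx":-0.08,"dy":0.0105,"dz":0,"rx":0,"ry":0,"rz":0,"jaw":1},{"dx":-0.08,"dy":0.0105,"dz":0,"rx":0,"ry":0,"rz":0,"jaw":1},{"dx":-0.08,"dy":0.0105,"dz":0,"rx":0,"ry":0,"rz":0,"jaw":1},{"dx":-0.08,"dy":0.0105,"dz":0,"rx":0,"ry":0,"rz":0,"jaw":1},{"dx":-0.08,"dy":0.0105,"dz":0,"rx":0,"ry":0,"rz":0,"jaw":1},{"dx":-0.08,"dy":0.0105,"dz":0,"rx":0,"ry":0,"rz":0,"jaw":1},{"dx":-0.08,"dy":0.0105,"dz":0,"rx":0,"ry":0,"rz":0,"jaw":1},{"dx":-0.08,"dy":0.0105,"dz":0,"rx":0,"ry":0,"rz":0,"jaw":1},{"dx":-0.08,"dy":0.0105,"dz":0,"rx":0,"ry":0,"rz":0,"jaw":1},{"dx":-0.08,"dy":0.0105,"dz":0,"rx":0,"ry":0,"rz":0,"jaw":1},{"dx":-0.08,"dy":0.0105,"dz":0,"rx":0,"ry":0,"rz":0,"jaw":1},{"dx":-0.08,"dy":0.0105,"dz":0,"rx":0,"ry":0,"rz":0,"jaw":1},{"dx":-0.08,"dy":0.0105,"dz":0,"rx":0,"ry":0,"rz":0,"jaw":1},{"dx":-0.08,"dy":0.0105,"dz":0,"rx":0,"ry":0,"rz":0,"jaw":1},{"dx":-0.08,"dy":0.0105,"dz":0,"rx":0,"ry":0,"rz":0,"jaw":1},{"dx":-0.08,"dy":0.0105,"dz":0,"rx":0,"ry":0,"rz":0,"jaw":1},{"dx":-0.08,"dy":0.0105,"dz":0,"rx":0,"ry":0,"rz":0,"jaw":1},{"dx":-0.08,"dy":0.0105,"dz":0,"rx":0,"ry":0,"rz":0,"jaw":1}]' 40; python3 -c "
from h import *
plan([.58,-.48,.25],86.8)"
```

```text
t: 9.17
eef_pos: [0.5724, -0.4153, 0.2386]
orientation: [-0.002, 0.727, 0.687, -0.0]
contact_force: [0.6, 0.3, 0.9]
grip_width: 0.0918
grip_force: 0.0
turn shares [-0.001  -0.0005  0.0001]
shift after turn [-0.1284  0.0224 -0.0228]
t 9.1667 pos [ 0.5724 -0.4153  0.2386] x_t [0.056 0.998 0.002] z_t [-0.003  0.002 -1.   ] shift now [-0.1283  0.0223 -0.023 ]
F [0.6 0.3 0.9] w 0.0918 gf 0.0 q [ 0.76  0.59 -0.28  1.42  0.17  1.16  0.4 ]
```

```bash
python3 -m inch '[{"dx":-0.06,"dy":0.011,"dz":-0.01,"rx":0,"ry":0,"rz":0,"jaw":1},{"dx":-0.04,"dy":0.011,"dz":-0.01,"rx":0,"ry":0,"rz":0,"jaw":1},{"dx":0,"dy":0,"dz":0,"rx":0,"ry":0.0333,"rz":0,"jaw":1},{"dx":0,"dy":0,"dz":0,"rx":0,"ry":0.0333,"rz":0,"jaw":1},{"dx":0,"dy":0,"dz":0,"rx":0,"ry":0.0333,"rz":0,"jaw":1},{"dx":0,"dy":0,"dz":0,"rx":0,"ry":0.0333,"rz":0,"jaw":1},{"dx":0,"dy":0,"dz":0,"rx":0,"ry":0.0333,"rz":0,"jaw":1},{"dx":0,"dy":0,"dz":0,"rx":0,"ry":0.0333,"rz":0,"jaw":1},{"dx":0,"dy":0,"dz":0,"rx":0,"ry":0.0333,"rz":0,"jaw":1},{"dx":0,"dy":0,"dz":0,"rx":0,"ry":0.0333,"rz":0,"jaw":1},{"dx":0,"dy":0,"dz":0,"rx":0,"ry":0.0333,"rz":0,"jaw":1},{"dx":0,"dy":0,"dz":0,"rx":0,"ry":0.0333,"rz":0,"jaw":1},{"dx":0,"dy":0,"dz":0,"rx":0,"ry":0,"rz":0,"jaw":1}]' 40; python3 -c "
from h import *
plan([.58,-.45,.128],86.8,60)"
```

```text
t: 10.25
eef_pos: [0.5722, -0.4428, 0.2314]
orientation: [-0.329, 0.64, 0.593, 0.362]
contact_force: [-1.5, 0.3, -3.2]
grip_width: 0.092
grip_force: 0.0
turn shares [ 0.0079  0.0081 -0.0017]
shift after turn [-0.1858  0.0163  0.0918]
t 10.25 pos [ 0.5722 -0.4428  0.2314] x_t [0.035 0.521 0.853] z_t [ 0.072  0.85  -0.522] shift now [-0.1833  0.0149  0.0969]
F [-1.5  0.3 -3.2] w 0.092 gf 0.0 q [ 1.19  1.22 -0.94  0.84 -0.04  1.84  0.42]
```

```bash
python3 -m inch '[{"dx":-0.045,"dy":0.004,"dz":0.02,"rx":0,"ry":0,"rz":0,"jaw":1},{"dx":-0.045,"dy":0.004,"dz":0.02,"rx":0,"ry":0,"rz":0,"jaw":1},{"dx":-0.045,"dy":0.004,"dz":0.02,"rx":0,"ry":0,"rz":0,"jaw":1},{"dx":-0.04,"dy":0.004,"dz":0.02,"rx":0,"ry":0,"rz":0,"jaw":1},{"dx":0,"dy":0,"dz":0,"rx":0,"ry":0,"rz":0,"jaw":1}]' 40; python3 - <<'E'
from h import *
plan([.58,-.45,.128],86.8,60)
from station import cams
c=cams.capture("side");d=cams.capture("top")
cv2.imwrite("pics/c1.png",np.hstack([c["color"][:320,250:560],d["color"][120:420,200:560][:,:].copy() if 0 else cv2.resize(d["color"][150:420,300:560],(308,320))]))
E
```

```text
t: 10.67
eef_pos: [0.582, -0.4558, 0.1389]
orientation: [-0.326, 0.642, 0.597, 0.354]
contact_force: [-0.8, 0.5, -0.9]
grip_width: 0.0918
grip_force: 0.0
turn shares [ 0.0061  0.0137 -0.0017]
shift after turn [-0.0133 -0.0046  0.0207]
t 10.6667 pos [ 0.582  -0.4558  0.1389] x_t [0.036 0.536 0.844] z_t [ 0.066  0.841 -0.537] shift now [-0.0124 -0.0049  0.0211]
F [-0.8  0.5 -0.9] w 0.0918 gf 0.0 q [ 1.16  1.32 -0.88  0.79  0.01  1.8   0.5 ]
```

View pics/c1.png

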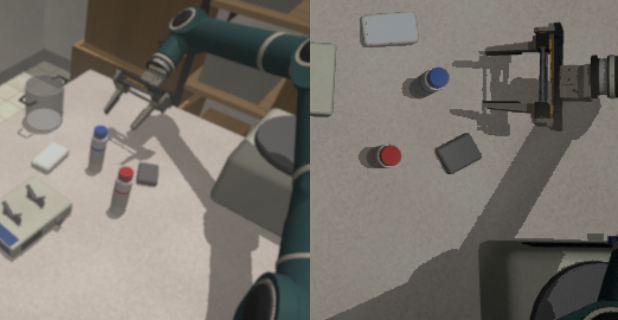

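The gripper is on the far side of the blue bottle (cap at (437,78) in the right half). Its fingers at (490,50) and (490,103) straddle the bottle's line. I approach along the tool axis.

```bash
python3 -c "
from h import *
plan([.580,-.3435,.064])"; python3 -m inch '[{"dx":-0.002,"dy":-0.005,"dz":0.05,"rx":0,"ry":0,"rz":0,"jaw":1},{"dx":-0.002,"dy":-0.005,"dz":0.06,"rx":0,"ry":0,"rz":0,"jaw":1},{"dx":0,"dy":-0.005,"dz":0.04,"rx":0,"ry":0,"rz":0,"jaw":1},{"dx":0,"dy":0,"dz":0,"rx":0,"ry":0,"rz":0,"jaw":1},{"dx":0,"dy":0,"dz":0,"rx":0,"ry":0,"rz":0,"jaw":1}]' 40; python3 -c "
from h import *
plan([.580,-.3435,.064])"
```

```text
t 10.7667 pos [ 0.5833 -0.4562  0.1448] x_t [0.031 0.536 0.843] z_t [ 0.07   0.841 -0.537] shift now [-0.0155 -0.0255  0.2758]
F [-0.4 -0.4  0.6] w 0.0918 gf 0.0 q [ 1.16  1.32 -0.89  0.79  0.01  1.8   0.5 ]
t: 11.18
eef_pos: [0.5813, -0.3944, 0.1051]
orientation: [-0.322, 0.641, 0.598, 0.357]
contact_force: [-0.3, -1.0, 0.3]
grip_width: 0.0919
grip_force: 0.0
t 11.1833 pos [ 0.5813 -0.3944  0.1051] x_t [0.029 0.537 0.843] z_t [ 0.072  0.84  -0.538] shift now [-0.0146 -0.0116  0.1295]
F [-0.3 -1.   0.3] w 0.0919 gf 0.0 q [ 1.19  1.3  -0.9   1.01  0.01  1.62  0.5 ]
```

```bash
python3 -m inch '[{"dx":-0.008,"dy":-0.006,"dz":0.04,"rx":0,"ry":0,"rz":0,"jaw":1},{"dx":-0.006,"dy":-0.006,"dz":0.05,"rx":0,"ry":0,"rz":0,"jaw":1},{"dx":0,"dy":0,"dz":0.035,"rx":0,"ry":0,"rz":0,"jaw":1},{"dx":0,"dy":0,"dz":0,"rx":0,"ry":0,"rz":0,"jaw":1},{"dx":0,"dy":0,"dz":0,"rx":0,"ry":0,"rz":0,"jaw":1},{"dx":0,"dy":0,"dz":0,"rx":0,"ry":0,"rz":0,"jaw":1}]' 40; python3 - <<'E'
from h import *
plan([.580,-.3435,.064])
from station import cams
c=cams.capture("side");d=cams.capture("top")
cv2.imwrite("pics/d1.png",np.hstack([cv2.resize(c["color"][90:220,290:420],(400,400)),cv2.resize(d["color"][160:290,330:460],(400,400))]))
E
```

```text
t: 11.68
eef_pos: [0.5803, -0.3478, 0.0652]
orientation: [-0.321, 0.642, 0.597, 0.358]
contact_force: [1.0, -0.8, -0.1]
grip_width: 0.0919
grip_force: 0.0
t 11.6833 pos [ 0.5803 -0.3478  0.0652] x_t [0.03  0.538 0.842] z_t [ 0.076  0.839 -0.539] shift now [ 0.0025 -0.0013  0.0085]
F [ 1.  -0.8 -0.1] w 0.0919 gf 0.0 q [ 1.2   1.31 -0.9   1.14  0.02  1.49  0.51]
```

View pics/d1.png

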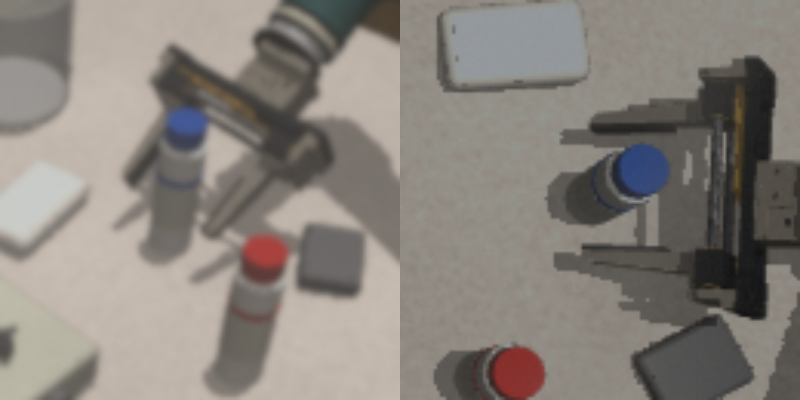

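The open fingers straddle the blue bottle, its cap at (640,170) in the top view between the fingers at (600,122) and (600,250). I close.

```bash
python3 -m inch '[{"dx":0,"dy":0,"dz":0.008,"rx":0,"ry":0,"rz":0,"jaw":0.3},{"dx":0,"dy":0,"dz":0,"rx":0,"ry":0,"rz":0,"jaw":0.3},{"dx":0,"dy":0,"dz":0,"rx":0,"ry":0,"rz":0,"jaw":0.3},{"dx":0,"dy":0,"dz":0,"rx":0,"ry":0,"rz":0,"jaw":0.3},{"dx":0,"dy":0,"dz":0,"rx":0,"ry":0,"rz":0,"jaw":0.3},{"dx":0,"dy":0,"dz":0,"rx":0,"ry":0,"rz":0,"jaw":0.3},{"dx":0,"dy":0,"dz":0,"rx":0,"ry":0,"rz":0,"jaw":0.3},{"dx":0,"dy":0,"dz":0,"rx":0,"ry":0,"rz":0,"jaw":0.3},{"dx":0,"dy":0,"dz":0,"rx":0,"ry":0,"rz":0,"jaw":0.3},{"dx":0,"dy":0,"dz":0,"rx":0,"ry":0,"rz":0,"jaw":0.3},{"dx":0,"dy":0,"dz":0,"rx":0,"ry":0,"rz":0,"jaw":0.3}]' 45; python3 -c "
from h import *
plan([.580,-.3435,.24])"
```

```text
t: 12.7
eef_pos: [0.58, -0.3419, 0.0615]
orientation: [-0.322, 0.641, 0.597, 0.358]
contact_force: [1.7, -0.1, 0.2]
grip_width: 0.0435
grip_force: 45.0
t 12.7 pos [ 0.58   -0.3419  0.0615] x_t [0.03  0.536 0.844] z_t [ 0.074  0.841 -0.536] shift now [ 0.2995  0.0052 -0.1942]
F [ 1.7 -0.1  0.2] w 0.0435 gf 44.985392689704895 q [ 1.2   1.31 -0.9   1.15  0.02  1.48  0.51]
```

```bash
python3 -m inch '[{"dx":0.03,"dy":0.001,"dz":-0.02,"rx":0,"ry":0,"rz":0,"jaw":0.3},{"dx":0.055,"dy":0.001,"dz":-0.035,"rx":0,"ry":0,"rz":0,"jaw":0.3},{"dx":0.055,"dy":0.001,"dz":-0.035,"rx":0,"ry":0,"rz":0,"jaw":0.3},{"dx":0.055,"dy":0.001,"dz":-0.035,"rx":0,"ry":0,"rz":0,"jaw":0.3},{"dx":0.055,"dy":0.001,"dz":-0.035,"rx":0,"ry":0,"rz":0,"jaw":0.3},{"dx":0.03,"dy":0.001,"dz":-0.02,"rx":0,"ry":0,"rz":0,"jaw":0.3},{"dx":0,"dy":0,"dz":0,"rx":0,"ry":0,"rz":0,"jaw":0.3}]' 45; python3 -c "
from h import *
plan([.597,-.25,.23],86.8,-32.4)"
```

```text
t: 13.28
eef_pos: [0.5817, -0.3433, 0.2334]
orientation: [-0.319, 0.641, 0.599, 0.358]
contact_force: [0.1, 0.3, -1.4]
grip_width: 0.0431
grip_force: 45.0
turn shares [ 0.0085 -0.4985 -0.0063]
shift after turn [ 0.1625  0.0202 -0.095 ]
t 13.2833 pos [ 0.5817 -0.3433  0.2334] x_t [0.026 0.539 0.842] z_t [ 0.077  0.838 -0.54 ] shift now [0.0957 0.0158 0.1625]
F [ 0.1  0.3 -1.4] w 0.0431 gf 44.986812472343445 q [ 1.23  1.12 -0.98  1.14 -0.07  1.62  0.39]
```

```bash
python3 -m inch '[{"dx":0,"dy":0,"dz":0,"rx":0.0005,"ry":-0.0312,"rz":-0.0004,"jaw":0.3},{"dx":0,"dy":0,"dz":0,"rx":0.0005,"ry":-0.0312,"rz":-0.0004,"jaw":0.3},{"dx":0,"dy":0,"dz":0,"rx":0.0005,"ry":-0.0312,"rz":-0.0004,"jaw":0.3},{"dx":0,"dy":0,"dz":0,"rx":0.0005,"ry":-0.0312,"rz":-0.0004,"jaw":0.3},{"dx":0,"dy":0,"dz":0,"rx":0.0005,"ry":-0.0312,"rz":-0.0004,"jaw":0.3},{"dx":0,"dy":0,"dz":0,"rx":0.0005,"ry":-0.0312,"rz":-0.0004,"jaw":0.3},{"dx":0,"dy":0,"dz":0,"rx":0.0005,"ry":-0.0312,"rz":-0.0004,"jaw":0.3},{"dx":0,"dy":0,"dz":0,"rx":0.0005,"ry":-0.0312,"rz":-0.0004,"jaw":0.3},{"dx":0,"dy":0,"dz":0,"rx":0.0005,"ry":-0.0312,"rz":-0.0004,"jaw":0.3},{"dx":0,"dy":0,"dz":0,"rx":0.0005,"ry":-0.0312,"rz":-0.0004,"jaw":0.3},{"dx":0,"dy":0,"dz":0,"rx":0.0005,"ry":-0.0312,"rz":-0.0004,"jaw":0.3},{"dx":0,"dy":0,"dz":0,"rx":0.0005,"ry":-0.0312,"rz":-0.0004,"jaw":0.3},{"dx":0,"dy":0,"dz":0,"rx":0.0005,"ry":-0.0312,"rz":-0.0004,"jaw":0.3},{"dx":0,"dy":0,"dz":0,"rx":0.0005,"ry":-0.0312,"rz":-0.0004,"jaw":0.3},{"dx":0,"dy":0,"dz":0,"rx":0.0005,"ry":-0.0312,"rz":-0.0004,"jaw":0.3},{"dx":0,"dy":0,"dz":0,"rx":0.0005,"ry":-0.0312,"rz":-0.0004,"jaw":0.3},{"dx":0,"dy":0,"dz":0,"rx":0,"ry":0,"rz":0,"jaw":0.3}]' 45; python3 -c "
from h import *
plan([.597,-.049,.23],86.8,-32.4)"
```

```text
t: 14.7
eef_pos: [0.5803, -0.3372, 0.224]
orientation: [0.188, 0.694, 0.664, -0.204]
contact_force: [0.6, 1.6, -2.1]
grip_width: 0.0431
grip_force: 45.0
turn shares [-0.0015 -0.001   0.0042]
shift after turn [ 0.4811  0.0012 -0.3195]
t 14.7 pos [ 0.5803 -0.3372  0.224 ] x_t [ 0.034  0.845 -0.533] z_t [-0.035 -0.532 -0.846] shift now [ 0.4821  0.0061 -0.318 ]
F [ 0.6  1.6 -2.1] w 0.0431 gf 44.98556077480316 q [ 0.63  0.54 -0.53  1.72  0.95  1.12 -0.4 ]
```

```bash
python3 -m inch '[{"dx":0.03,"dy":0.0005,"dz":-0.02,"rx":0,"ry":0,"rz":0.001,"jaw":0.3},{"dx":0.06,"dy":0.0005,"dz":-0.04,"rx":0,"ry":0,"rz":0.001,"jaw":0.3},{"dx":0.06,"dy":0.0005,"dz":-0.04,"rx":0,"ry":0,"rz":0.001,"jaw":0.3},{"dx":0.06,"dy":0,"dz":-0.04,"rx":0,"ry":0,"rz":0.001,"jaw":0.3},{"dx":0.06,"dy":0,"dz":-0.04,"rx":0,"ry":0,"rz":0,"jaw":0.3},{"dx":0.06,"dy":0,"dz":-0.04,"rx":0,"ry":0,"rz":0,"jaw":0.3},{"dx":0.06,"dy":0,"dz":-0.04,"rx":0,"ry":0,"rz":0,"jaw":0.3},{"dx":0.06,"dy":0,"dz":-0.04,"rx":0,"ry":0,"rz":0,"jaw":0.3},{"dx":0.03,"dy":0,"dz":-0.02,"rx":0,"ry":0,"rz":0,"jaw":0.3},{"dx":0,"dy":0,"dz":0,"rx":0,"ry":0,"rz":0,"jaw":0.3},{"dx":0,"dy":0,"dz":0,"rx":0,"ry":0,"rz":0,"jaw":0.3},{"dx":0,"dy":0,"dz":0,"rx":0,"ry":0,"rz":0,"jaw":0.3}]' 45; python3 - <<'E'
from h import *
plan([.597,-.049,.15],86.8,-32.4)
from station import cams
c=cams.capture("side");d=cams.capture("top");np.savez("side2.npz",**c);np.savez("top2.npz",**d)
cv2.imwrite("pics/e1.png",np.hstack([cv2.resize(c["color"][90:290,170:370],(400,400)),cv2.resize(d["color"][130:290,190:350],(400,400))]))
E
```

```text
t: 15.7
eef_pos: [0.5992, -0.0571, 0.2339]
orientation: [0.19, 0.702, 0.655, -0.203]
contact_force: [0.2, -1.5, -1.3]
grip_width: 0.0428
grip_force: 45.0
turn shares [-0.0023 -0.0006 -0.0034]
shift after turn [ 0.1035 -0.0053  0.1332]
t 15.7 pos [ 0.5992 -0.0571  0.2339] x_t [ 0.058  0.843 -0.534] z_t [-0.037 -0.533 -0.845] shift now [ 0.1031 -0.0055  0.1334]
F [ 0.2 -1.5 -1.3] w 0.0428 gf 44.98441278934479 q [ 0.24  0.57 -0.64  1.69  0.85  1.38 -0.78]
```

View pics/e1.png

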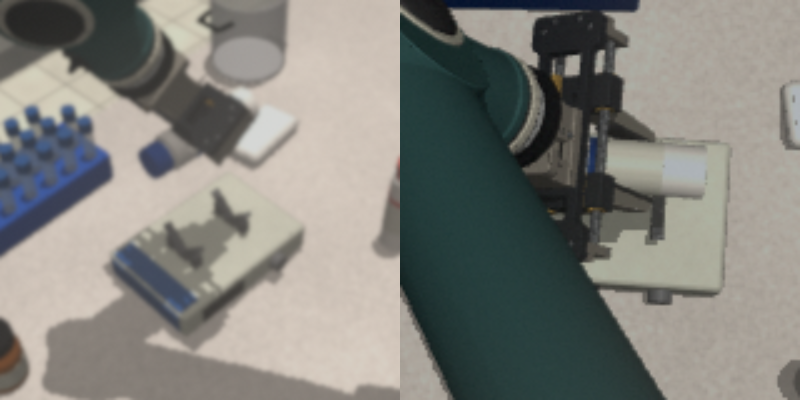

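The bottle is held level with its cap towards the blue band, the cap at (155,160) in the side half and the underside at (706,170) in the top half. I measure its axis.

```bash
cat > meas.py <<'E'
from h import *
from station import bot
np.set_printoptions(precision=4,suppress=True)
s=bot.state();q=np.array(s["orientation"]);r=R.from_quat(q[[1,2,3,0]]);p=np.array(s["eef_pos"])
b=r.apply([.844,0,-.536]);g=p+.003*r.as_matrix()[:,2]
print("FK dir",b,"grasp",g,"mid exp",g+.0025*b,"underside",g-.06*b,"cap",g+.09*b)
d=load("top2.npz");P=world(d);z=P[...,2]
H=cv2.cvtColor(d["color"],cv2.COLOR_BGR2HSV)
lo=g[2]-.005;m=box((z>lo)&(z<g[2]+.03)&(H[...,2]>130)&(H[...,1]<60),(255,170,330,225))
Q=P[m];Q=Q[Q[:,1]<g[1]-.015];e=[]
for y0 in np.arange(Q[:,1].min(),Q[:,1].max(),.004):
    k=Q[(Q[:,1]>=y0)&(Q[:,1]<y0+.004)]
    if len(k)>8:e.append([np.percentile(k[:,0],[2,98]).mean(),k[:,1].mean(),np.percentile(k[:,2],95),np.ptp(k[:,0])])
e=np.array(e);print(e);print("dx/dy",np.polyfit(e[:,1],e[:,0],1)," dz/dy",np.polyfit(e[:,1],e[:,2],1),"min y",np.percentile(Q[:,1],1))
c=load("side2.npz");P=world(c)
m=box(mask(c,"blue"),(235,150,265,185));Q=P[m];Q=Q[Q[:,2]>.15];print("side cap",len(Q),Q.mean(0),Q.min(0),Q.max(0))
E
python3 meas.py
```

```text
FK dir [0.0696 0.9974 0.0017] grasp [ 0.5991 -0.0591  0.2318] mid exp [ 0.5993 -0.0566  0.2318] underside [ 0.5949 -0.119   0.2317] cap [0.6054 0.0306 0.2319]
[[ 0.5938 -0.1163  0.2594  0.0386]
 [ 0.5944 -0.1125  0.2594  0.0392]
 [ 0.5938 -0.1086  0.2588  0.0361]
 [ 0.5945 -0.1047  0.2595  0.0362]
 [ 0.5956 -0.1007  0.2597  0.0381]
 [ 0.5959 -0.0967  0.2597  0.0372]
 [ 0.5965 -0.0926  0.2594  0.04  ]
 [ 0.5968 -0.0886  0.2591  0.0403]
 [ 0.5965 -0.0847  0.2589  0.0394]
 [ 0.5966 -0.0806  0.26    0.0343]
 [ 0.5968 -0.0765  0.2598  0.0328]]
dx/dy [0.0854 0.6038]  dz/dy [0.0084 0.2603] min y -0.1177429864386444
side cap 58 [0.5967 0.0245 0.2525] [0.5875 0.0159 0.2461] [0.6079 0.0326 0.2582]
```

```bash
python3 -m inch '[{"dx":0,"dy":0,"dz":0,"rx":-0.0023,"ry":-0.0006,"rz":-0.0034,"jaw":0.3},{"dx":0.02,"dy":-0.002,"dz":0.03,"rx":0,"ry":0,"rz":0,"jaw":0.3},{"dx":0.035,"dy":-0.002,"dz":0.045,"rx":0,"ry":0,"rz":0,"jaw":0.3},{"dx":0.03,"dy":0,"dz":0.035,"rx":0,"ry":0,"rz":0,"jaw":0.3},{"dx":0.02,"dy":0,"dz":0.025,"rx":0,"ry":0,"rz":0,"jaw":0.3},{"dx":0,"dy":0,"dz":0,"rx":0,"ry":0,"rz":0,"jaw":0.3},{"dx":0,"dy":0,"dz":0,"rx":0,"ry":0,"rz":0,"jaw":0.3},{"dx":0,"dy":0,"dz":0,"rx":0,"ry":0,"rz":0,"jaw":0.3}]' 45; python3 -c "
from h import *
plan([.597,-.048,.12],86.8,-32.4)"
```

```text
t: 16.47
eef_pos: [0.5989, -0.047, 0.1509]
orientation: [0.193, 0.697, 0.66, -0.201]
contact_force: [1.6, 0.8, -1.5]
grip_width: 0.043
grip_force: 45.0
turn shares [ 0.0015  0.     -0.0001]
shift after turn [ 0.0312 -0.0038  0.0533]
t 16.4667 pos [ 0.5989 -0.047   0.1509] x_t [ 0.047  0.843 -0.536] z_t [-0.025 -0.535 -0.844] shift now [ 0.0312 -0.004   0.0533]
F [ 1.6  0.8 -1.5] w 0.043 gf 44.98457193374634 q [ 0.2   0.67 -0.61  1.75  0.93  1.28 -0.9 ]
```

```bash
python3 -m inch '[{"dx":0.015,"dy":-0.002,"dz":0.026,"rx":0,"ry":0,"rz":0,"jaw":0.3},{"dx":0.018,"dy":-0.002,"dz":0.029,"rx":0,"ry":0,"rz":0,"jaw":0.3},{"dx":0.012,"dy":0,"dz":0.02,"rx":0,"ry":0,"rz":0,"jaw":0.3},{"dx":0.006,"dy":0,"dz":0.01,"rx":0,"ry":0,"rz":0,"jaw":0.3},{"dx":0,"dy":0,"dz":0,"rx":0,"ry":0,"rz":0,"jaw":0.3},{"dx":0,"dy":0,"dz":0,"rx":0,"ry":0,"rz":0,"jaw":0.3},{"dx":0,"dy":0,"dz":0,"rx":0,"ry":0,"rz":0,"jaw":0.3}]' 45; python3 -c "
from h import *
plan([.597,-.048,.0915],86.8,-32.4)"
```

```text
t: 17.05
eef_pos: [0.5966, -0.0477, 0.1003]
orientation: [0.193, 0.697, 0.66, -0.201]
contact_force: [-0.2, -0.7, -1.6]
grip_width: 0.043
grip_force: 45.0
turn shares [ 0.0012 -0.      0.0002]
shift after turn [0.0091 0.0009 0.0152]
t 17.05 pos [ 0.5966 -0.0477  0.1003] x_t [ 0.046  0.843 -0.536] z_t [-0.026 -0.535 -0.844] shift now [0.0091 0.0008 0.0152]
F [-0.2 -0.7 -1.6] w 0.043 gf 44.98463451862335 q [ 0.18  0.74 -0.58  1.77  0.98  1.23 -0.97]
```

```bash
python3 -m inch '[{"dx":0.004,"dy":0,"dz":0.006,"rx":0,"ry":0,"rz":0,"jaw":0.3},{"dx":0.003,"dy":0,"dz":0.005,"rx":0,"ry":0,"rz":0,"jaw":0.3},{"dx":0,"dy":0,"dz":0,"rx":0,"ry":0,"rz":0,"jaw":0.3},{"dx":0,"dy":0,"dz":0,"rx":0,"ry":0,"rz":0,"jaw":0.3}]' 45; python3 - <<'E'
from h import *
plan([.597,-.048,.0915],86.8,-32.4)
from station import cams
c=cams.capture("side");d=cams.capture("top");np.savez("side2.npz",**c);np.savez("top2.npz",**d)
E
sed -i 's/(255,170,330,225)/(258,190,330,232)/;s/(235,150,265,185)/(225,170,300,240)/;s/>.15\]/>.085]/' meas.py; python3 meas.py
```

```text
t: 17.38
eef_pos: [0.5962, -0.048, 0.0935]
orientation: [0.193, 0.697, 0.66, -0.202]
contact_force: [0.0, -0.6, -2.7]
grip_width: 0.0429
grip_force: 45.0
turn shares [0.001  0.0001 0.0003]
shift after turn [0.0023 0.0016 0.0034]
t 17.3833 pos [ 0.5962 -0.048   0.0935] x_t [ 0.046  0.843 -0.536] z_t [-0.027 -0.535 -0.844] shift now [0.0023 0.0016 0.0034]
F [ 0.  -0.6 -2.7] w 0.0429 gf 44.98466491699219 q [ 0.17  0.75 -0.58  1.78  0.99  1.22 -0.98]
FK dir [0.0533 0.9984 0.0002] grasp [ 0.5962 -0.0496  0.0912] mid exp [ 0.5964 -0.0471  0.0912] underside [ 0.593  -0.1095  0.0911] cap [0.601  0.0403 0.0912]
[[ 0.593  -0.1065  0.1182  0.0386]
 [ 0.5926 -0.102   0.119   0.0377]
 [ 0.5925 -0.0979  0.1193  0.0378]
 [ 0.5919 -0.0946  0.1196  0.0367]
 [ 0.5931 -0.0905  0.119   0.0375]
 [ 0.5932 -0.0858  0.1195  0.0346]
 [ 0.5929 -0.0821  0.1192  0.0344]
 [ 0.5939 -0.0788  0.1189  0.0341]
 [ 0.5934 -0.0744  0.1205  0.0349]
 [ 0.5939 -0.0696  0.1203  0.0324]
 [ 0.5937 -0.0662  0.1205  0.0317]]
dx/dy [0.0348 0.5961]  dz/dy [0.0434 0.1232] min y -0.1078694465000552
side cap 73 [0.5922 0.0342 0.1104] [0.5826 0.0247 0.1003] [0.6053 0.0423 0.1166]
```

```bash
python3 -m inch '[{"dx":0.0015,"dy":0.001,"dz":0.003,"rx":0,"ry":0,"rz":0,"jaw":0.3},{"dx":0.001,"dy":0.0006,"dz":0.002,"rx":0,"ry":0,"rz":0,"jaw":0.3},{"dx":0,"dy":0,"dz":0,"rx":0,"ry":0,"rz":0,"jaw":0.3},{"dx":0,"dy":0,"dz":0,"rx":0,"ry":0,"rz":0,"jaw":0.3}]' 45
```

```text
t: 17.82
eef_pos: [0.5969, -0.0484, 0.0907]
orientation: [0.193, 0.697, 0.66, -0.202]
contact_force: [-0.5, 0.9, -2.3]
grip_width: 0.0433
grip_force: 45.0
```

```bash
python3 -m inch '[{"dx":0.001,"dy":0,"dz":0.002,"rx":0,"ry":0,"rz":0,"jaw":0.3},{"dx":0.001,"dy":0,"dz":0.001,"rx":0,"ry":0,"rz":0,"jaw":0.3},{"dx":0,"dy":0,"dz":0,"rx":0,"ry":0,"rz":0,"jaw":0.3},{"dx":0,"dy":0,"dz":0,"rx":0,"ry":0,"rz":0,"jaw":0.3}]' 45
```

```text
t: 18.15
eef_pos: [0.5973, -0.0484, 0.0897]
orientation: [0.193, 0.697, 0.66, -0.202]
contact_force: [-0.6, 0.2, 3.4]
grip_width: 0.0435
grip_force: 45.0
```

```bash
python3 -m inch '[{"dx":0.001,"dy":0,"dz":0.0015,"rx":0,"ry":0,"rz":0,"jaw":0.3},{"dx":0,"dy":0,"dz":0,"rx":0,"ry":0,"rz":0,"jaw":0.3},{"dx":0,"dy":0,"dz":0,"rx":0,"ry":0,"rz":0,"jaw":0.3}]' 45; python3 - <<'E'
from h import *
plan([.597,-.048,.0915],86.8,-32.4)
from station import cams
c=cams.capture("side");d=cams.capture("top");np.savez("side2.npz",**c);np.savez("top2.npz",**d)
cv2.imwrite("pics/f1.png",np.hstack([cv2.resize(c["color"][130:270,200:340],(400,400)),cv2.resize(d["color"][160:260,220:320],(400,400))]))
E
python3 meas.py
```

```text
t: 18.4
eef_pos: [0.5974, -0.0483, 0.0895]
orientation: [0.194, 0.697, 0.66, -0.202]
contact_force: [-1.6, 0.6, 8.5]
grip_width: 0.0433
grip_force: 45.0
turn shares [ 0.0013  0.0005 -0.0001]
shift after turn [-0.0016 -0.0008 -0.0037]
t 18.4 pos [ 0.5974 -0.0483  0.0895] x_t [ 0.047  0.842 -0.537] z_t [-0.026 -0.537 -0.843] shift now [-0.0016 -0.0008 -0.0037]
F [-1.6  0.6  8.5] w 0.0433 gf 44.98376727104187 q [ 0.17  0.75 -0.57  1.77  0.99  1.22 -0.98]
FK dir [ 0.054   0.9984 -0.0014] grasp [ 0.5973 -0.05    0.087 ] mid exp [ 0.5975 -0.0475  0.087 ] underside [ 0.5941 -0.1099  0.0871] cap [0.6022 0.0399 0.0869]
[[ 0.5942 -0.1068  0.1154  0.0375]
 [ 0.5931 -0.1022  0.1163  0.0378]
 [ 0.5955 -0.0981  0.1146  0.0406]
 [ 0.5943 -0.0949  0.1151  0.0352]
 [ 0.5941 -0.0907  0.1158  0.0351]
 [ 0.5941 -0.086   0.115   0.0354]
 [ 0.5939 -0.0823  0.1134  0.035 ]
 [ 0.5945 -0.0789  0.1152  0.0349]
 [ 0.5947 -0.0745  0.1156  0.0378]
 [ 0.597  -0.0699  0.1161  0.0401]
 [ 0.5958 -0.0664  0.1147  0.0349]]
dx/dy [0.0483 0.5988]  dz/dy [-0.0072  0.1146] min y -0.10815649428673128
side cap 72 [0.5934 0.0341 0.1069] [0.5827 0.025  0.0964] [0.6058 0.0423 0.113 ]
```

View pics/f1.png

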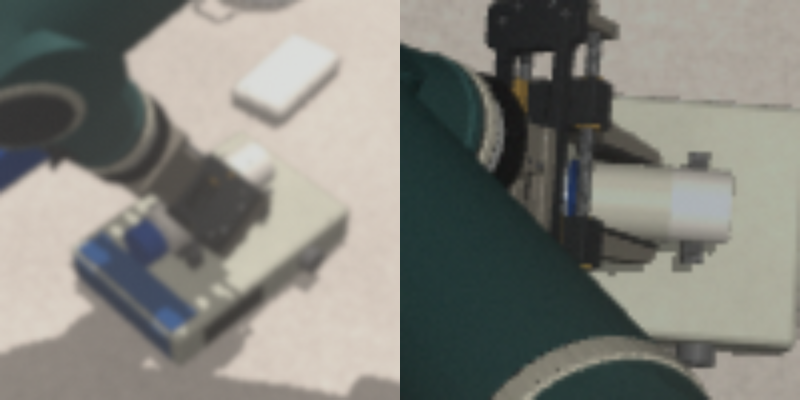

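The bottle is in the saddles and level, its crest at 115 mm as the finished bottle read. The cap points to the blue band (145,240 in the side half) and the underside lies the right distance past the saddle (730 against 695 in the top half). I release and lift straight up.

```bash
python3 -m inch '[{"dx":0,"dy":0,"dz":0,"rx":0,"ry":0,"rz":0,"jaw":0.5},{"dx":0,"dy":0,"dz":0,"rx":0,"ry":0,"rz":0,"jaw":0.55},{"dx":0,"dy":0,"dz":0,"rx":0,"ry":0,"rz":0,"jaw":0.6},{"dx":0,"dy":0,"dz":0,"rx":0,"ry":0,"rz":0,"jaw":0.75},{"dx":0,"dy":0,"dz":0,"rx":0,"ry":0,"rz":0,"jaw":0.75},{"dx":0,"dy":0,"dz":0,"rx":0,"ry":0,"rz":0,"jaw":0.75},{"dx":0,"dy":0,"dz":0,"rx":0,"ry":0,"rz":0,"jaw":0.75}]' 45; python3 -m inch '[{"dx":-0.015,"dy":0,"dz":-0.025,"rx":0,"ry":0,"rz":0,"jaw":0.75},{"dx":-0.03,"dy":0,"dz":-0.05,"rx":0,"ry":0,"rz":0,"jaw":0.75},{"dx":-0.04,"dy":0,"dz":-0.065,"rx":0,"ry":0,"rz":0,"jaw":0.75},{"dx":-0.04,"dy":0,"dz":-0.065,"rx":0,"ry":0,"rz":0,"jaw":0.75},{"dx":-0.04,"dy":0,"dz":-0.065,"rx":0,"ry":0,"rz":0,"jaw":0.75},{"dx":0,"dy":0,"dz":-0.08,"rx":0,"ry":0,"rz":0,"jaw":0.75},{"dx":0,"dy":0,"dz":-0.08,"rx":0,"ry":0,"rz":0,"jaw":0.75},{"dx":0,"dy":0,"dz":-0.08,"rx":0,"ry":0,"rz":0,"jaw":0.75},{"dx":0,"dy":-0.08,"dz":0,"rx":0,"ry":0,"rz":0,"jaw":0.75},{"dx":0,"dy":-0.08,"dz":0,"rx":0,"ry":0,"rz":0,"jaw":0.75},{"dx":0,"dy":-0.08,"dz":0,"rx":0,"ry":0,"rz":0,"jaw":0.75},{"dx":0,"dy":0,"dz":0,"rx":0,"ry":0,"rz":0,"jaw":0.75},{"dx":0,"dy":0,"dz":0,"rx":0,"ry":0,"rz":0,"jaw":0.75}]'; python3 - <<'E'
from h import *
from station import cams
c=cams.capture("side");d=cams.capture("top");np.savez("side3.npz",**c);np.savez("top3.npz",**d)
cv2.imwrite("pics/g1.png",np.hstack([cv2.resize(c["color"],None,fx=.7,fy=.7),cv2.resize(d["color"],None,fx=.7,fy=.7)]))
E
```

```text
t: 19.08
eef_pos: [0.597, -0.0483, 0.0879]
orientation: [0.193, 0.697, 0.66, -0.202]
contact_force: [0.2, 0.2, -0.1]
grip_width: 0.0689
grip_force: 0.0
t: 20.17
eef_pos: [0.4788, 0.0256, 0.3492]
orientation: [0.194, 0.696, 0.661, -0.201]
contact_force: [0.4, -0.2, -0.1]
grip_width: 0.0687
grip_force: 0.0
```

View pics/g1.png

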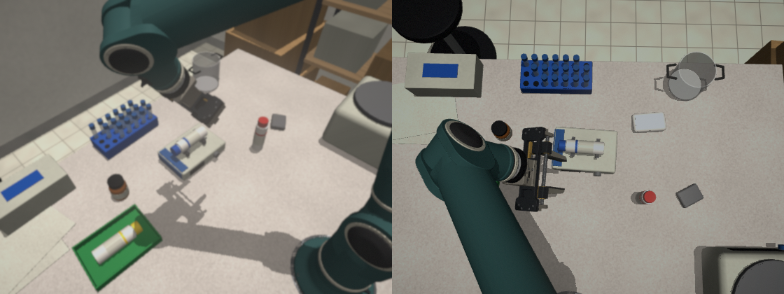

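The blue bottle lies in the cradle (585,148 in the top half) with its cap to the blue band, the yellow one is in the tray (120,240 in the side half), and the rest has not moved. I check the centring numerically.

```bash
python3 - <<'E'
from h import *
np.set_printoptions(precision=4,suppress=True)
ax=np.array([.0558,.9984]);C=np.array([.5975,-.0469])
c=load("top3.npz");P=world(c)
for f,r in(("top0.npz",(222,170,330,262)),("top3.npz",(258,180,330,240)),("side3.npz",(215,165,335,265))):
    c=load(f);P=world(c);z=P[...,2];m=box((z>.085)&(z<.122),r)
    H=cv2.cvtColor(c["color"],cv2.COLOR_BGR2HSV);m&=(H[...,2]>100)
    q=P[m];s=(q[:,:2]-C)@ax;k=P[m&(z>.105)];l=cv2.fitLine(k[:,:2].astype(np.float32),cv2.DIST_HUBER,0,.01,.01).ravel()
    print(f,"extent",np.percentile(s,[.5,99.5]),"line",l,"crest95",np.percentile(k[:,2],95),"axis offset",(l[2:]-C)@[ax[1],-ax[0]])
    b=P[box(mask(c,"blue"),r)&(z>.085)&(z<.122)];print("  blue s",np.percentile((b[:,:2]-C)@ax,[1,50,99]) if len(b) else None)
E
```

```text
top0.npz extent [-0.0915  0.0563] line [ 0.0573  0.9984  0.5955 -0.0609] crest95 0.11573032424068685 axis offset -0.0011902106163096734
  blue s None
top3.npz extent [-0.0614  0.0413] line [ 0.0607  0.9982  0.5958 -0.0565] crest95 0.11621596132811902 axis offset -0.0011738811512482473
  blue s [0.026  0.0291 0.0323]
side3.npz extent [-0.0604  0.0886] line [ 0.0537  0.9986  0.5943 -0.0278] crest95 0.11491799630088374 axis offset -0.004252563929278881
  blue s [0.0696 0.0803 0.0886]
```

```bash
python3 -c "
from station import bot
print(bot.sign_off())"
```

```text
the job is handed in; nothing more can be done
None
```

The mixer is reloaded and the job handed in at about 20 s: the yellow-capped bottle lies in the green tray, and the blue-capped one, held until it rested in the saddles, lies centred to about 1 mm with its cap at the blue-marked end and nothing else disturbed.

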